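# Pack two wedge-shaped lidded boxes head to tail in their tray

### The arm

A 6-joint arm with a two-finger parallel gripper is mounted at the origin on a cart in front of the work surface, level with it; the furniture and walls round the work are solid. World frame = base frame: x ahead of the robot, y to its left, z up, the work surface at z = 0. Lengths are in m, angles in degrees, forces in N, time in s.
With the tool pointing down it reaches from about 0.3 to 0.825 m from the base axis. Payload 5.4 kg.
Tool frame: the origin (TCP) lies at the very end of the fingers, on their centre line; the grasp point (between the pads) lies 19 mm behind it (arm.grip_depth is the distance from the TCP to the grasp point, in m); z points along the fingers, y is the line along which they close (so a half turn about z gives the same grasp; the last joint's range is limited). The gripper opens to 92 mm and grips with 3 to 60 N. Pads are 20 mm wide; open, the fingers measure 128 mm over their backs; the gripper's body (75 mm by 189 mm) begins 69 mm behind the grasp point.
Start: joints at [65.197, 9.076, 91.501, -0, 79.423, -12.038], TCP at [0.127, 0.561, 0.215] pointing down, gripper open.
Joint ranges: [-166.64, 166.64], [-54.1, 131.32], [10.49, 154.53], [-73.88, 253.88], [9.74, 151.15], [-171.62, 171.62]. Speed limits (degrees/s): [147.25, 147.25, 180, 180, 180, 180].

### API

Orientations are given as a 3x3 rotation matrix whose columns are the frame's x, y, z axes.
In Python, from plant import readout, imaging, ticket, arm gives the robot as it stands.
- The arm moves only by the tool servo_tool, never from a script. Its argument "steps" is a list of rows, each a list of 7 numbers: the opening in per cent of the stroke, from 0 (shut) to 100 (fully open), then the shift along the world's x, y, z in m, then the turn, a rotation vector about the world's x, y, z in degrees. A call has exactly 10 rows; each row is the pose to reach, as a shift and turn from the pose commanded when the call began; what a row does not reach only later rows make up. A row lasts 1/12 s, in which the tool goes at most 41.7 mm and 7.16 degrees, less where a joint would pass 70% of its speed; a pose out of reach is approached as far as the arm can. A call with a gripper value outside its range is refused whole. The fingers move at their own pace and stop on an object; "newtons" is the grip in N (left out, the last holds). Time passes only in rows, so rows that repeat a pose let the fingers close, or fill a call up. It gives the time, the measured TCP pose, the force, the opening and the grip force at its end, in the units of the state.
- readout.get_obs(): the state, without advancing time (a new reading comes with each control period).
- imaging.camera(name): name is "scene" or "side" or "wrist"; returns a dict with "image" (420x560x3 uint8, red, green, blue), "fx", "fy", "cx", "cy" (pixels), "k1" (the pictures are not rectified: a ray, as slopes to the right and down, at radius r is drawn at 1 + k1 r^2 times it, then the intrinsics apply), "extrinsics" (4x4, takes a point from camera to world coordinates). Camera axes: x right, y up, looking along -z (the intrinsics and any distortion apply to the point x, -y, -z); pixel columns grow to the right and rows downward; lengths in m; the calibration is good to about 2 mm. A picture is of the moment at which its call begins. There is no depth.
- ticket.job_done(): hands the job in; it is judged then, once.
The state is a dict: "clock": time; "joint_pos": joint angles; "joint_vel": joint speeds; "tau": joint torques, N m; "tcp_pos": TCP position; "tcp_rot": TCP orientation; "contact_force": force on the tool from outside, world axes, zero at the start; "torque": the same for the moment, N m; "finger_gap": finger opening in m; "grip_force": force on a finger pad.
Only numpy, scipy, OpenCV 4.12 (cv2) and the standard library are available. Lean on these libraries where they do the work, as an engineer would, in place of code of your own. Each camera call takes 0.05 s, during which the arm holds its last target. There are 200 camera calls.

### The job

Put the two wedge-shaped lidded boxes back in the empty wooden tray, head to tail, so that both stand flat on its floor with their sloping sides facing each other and their straight sides along the tray's two long walls. Set them down upright rather than dropping them, and leave the rectangular butter dish where it stands.

Things in the scene. Friction and masses are not known exactly. Their poses are not given: they have to be found in the camera images.
- wedge_a: Tapered stoneware box, fixed wooden lid, 42 mm high, about 0.3 kg, on the worktop. Origin: in its underside, below the middle of the bar handle (40 x 14 mm, 41 to 70 mm above the underside). z up, x along the handle to the narrow end. Plan, mm: broad end x = -50 (58 wide), narrow end x = 80 (12 wide), straight side y = -20, sloping side from (-50, 38) to (80, -8).
- wedge_b: The second one. Tapered stoneware box, fixed wooden lid, 42 mm high, about 0.3 kg, on the worktop. Origin: in its underside, below the middle of the bar handle (40 x 14 mm, 41 to 70 mm above the underside). z up, x along the handle to the narrow end. Plan, mm: broad end x = -50 (58 wide), narrow end x = 80 (12 wide), straight side y = -20, sloping side from (-50, 38) to (80, -8).
- tray: Empty open tray of pale wood, fixed to the worktop. Outside 166 x 116 x 28 mm, inside 150 x 100 mm; walls and floor 8 mm thick. Origin: centre of its underside, on the worktop; x along its long side, y across, z up. Both wedge boxes fit only when turned contrary ways, one at each long wall.
- butter_dish: Rectangular butter dish, 120 x 60 mm, of the same stoneware and height, with the same wooden lid and bar handle. Origin: centre of its underside, x along its length, z up. To be left alone.

How it is judged (in metres and radians):
At the end, for the whole second after the job is handed in: Both wedge boxes stand still on the tray's floor (within 5 mm; upright within 0.1 rad), inside its walls, straight sides along its length within 0.2 rad, each at least 15 mm (origin to origin) on the other's sloping side, so head to tail; butter dish within 30 mm of its start (x of wedge_a in the frame of tray between -0.05 and 0.05 m and y of wedge_a in the frame of tray between -0.045 and 0.045 m and z of wedge_a in the frame of tray between 0.003 and 0.013 m and angle between each of wedge_a, wedge_b's own z axis and vertical below 0.1 rad and angle between the x axis of each of wedge_a, wedge_b and the x axis of tray, either way round below 0.2 rad and y of wedge_b in the frame of wedge_a above 0.015 m and linear speed of each of wedge_a, wedge_b below 0.02 m/s and x of wedge_b in the frame of tray between -0.05 and 0.05 m and y of wedge_b in the frame of tray between -0.045 and 0.045 m and z of wedge_b in the frame of tray between 0.003 and 0.013 m and y of wedge_a in the frame of wedge_b above 0.015 m and distance of butter_dish from where it was at the start of the episode below 0.03 m); the robot touches nothing.
It fails at once if the butter dish is moved by more than 30 mm (distance of butter_dish from where it was at the start of the episode above 0.03 m).
It fails at once if wedge_a is dropped (falls free at more than 0.8 m/s) (linear speed of wedge_a above 0.8 m/s and contact force between each of the fingers, anything else and wedge_a below 0.02 N).
It fails at once if wedge_b is dropped (falls free at more than 0.8 m/s) (linear speed of wedge_b above 0.8 m/s and contact force between each of the fingers, anything else and wedge_b below 0.02 N).
It fails at once if wedge_a is tipped over (by more than 0.8 rad) (angle between wedge_a's own z axis and vertical above 0.8 rad).
It fails at once if wedge_b is tipped over (by more than 0.8 rad) (angle between wedge_b's own z axis and vertical above 0.8 rad).
It also fails if it takes over 61 s, if anything falls off the work surface, if the arm or the gripper's body presses on something with over 40 N, if the wrist force passes 120 N, or if a joint passes its speed limit or range.

## Working session

There is one attempt and no reset: what is moved stays moved. The work goes in short steps, Python scripts to look and compute and a tool call to move; the robot and the scene stay as the last step left them, time stands still between calls to the robot, and variables do not carry over. Pictures are saved under pics/ and viewed, at most 10 in all, crops included, and the job is handed in when it is done.

Besides the shell and the picture viewer there is one more tool, called after "Call:" as name(argument=value, ...), one argument or row to a line, values as JSON. servo_tool: Moves the arm, as the interface text tells. Its arguments: {"type":"object","properties":{"steps":{"type":"array"},"newtons":{"type":"number"}},"required":["steps"]}

```bash
mkdir -p pics
cat > h.py <<'E'
import numpy as np, cv2
from plant import readout, imaging, ticket, arm
def cam(n,save=None):
    c=imaging.camera(n)
    if save: cv2.imwrite('pics/'+save,c['image'][:,:,::-1])
    return c
def ray(c,u,v,z):
    K=np.array([[c['fx'],0,c['cx']],[0,c['fy'],c['cy']],[0,0,1.]])
    x=xd=(u-c['cx'])/c['fx']; y=yd=(v-c['cy'])/c['fy']
    for _ in range(20):
        s=1+c['k1']*(x*x+y*y); x,y=xd/s,yd/s
    E=np.array(c['extrinsics']); d=E[:3,:3]@np.array([x,-y,-1]); o=E[:3,3]
    return o+d*(z-o[2])/d[2]
E
python3 - <<'E'
from h import *
a=cam('scene');b=cam('side');w=cam('wrist')
cv2.imwrite('pics/a.png',a['image'][:,:,::-1])
cv2.imwrite('pics/b.png',b['image'][:,:,::-1])
cv2.imwrite('pics/w.png',w['image'][:,:,::-1])
for c in (a,b,w): print(np.round(c['extrinsics'],3).tolist(),c['fx'],c['k1'])
o=readout.get_obs();print(o['clock'],np.round(o['tcp_rot'],3),o['finger_gap'],arm.grip_depth)
E
```

```text
[[0.823, 0.277, -0.497, 0.098], [-0.568, 0.429, -0.702, -0.434], [0.019, 0.86, 0.511, 0.513], [0.0, 0.0, 0.0, 1.0]] 492.9498366338535 0.062327050665658634
[[-0.987, 0.051, -0.154, 0.365], [-0.161, -0.435, 0.886, 1.17], [-0.022, 0.899, 0.437, 0.507], [0.0, 0.0, 0.0, 1.0]] 538.2183947753182 -0.0682127329857451
[[0.222, -0.939, -0.263, 0.053], [0.975, 0.214, 0.061, 0.577], [-0.001, -0.27, 0.963, 0.383], [0.0, 0.0, 0.0, 1.0]] 342.0842208405247 -0.0325988955187174
0.15 [[-0.975  0.221 -0.001]
 [ 0.221  0.975 -0.001]
 [ 0.    -0.001 -1.   ]] 0.09163060938783522 0.0187
```

View pics/a.png

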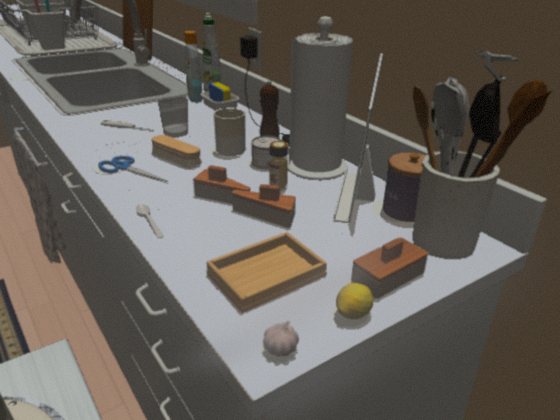

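View pics/b.png

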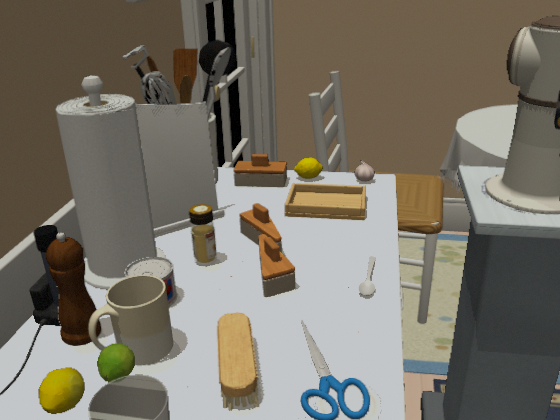

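Scene view: the tray is at (267,270), the butter dish at (390,265), and the two wedges are at (222,187) and (265,203). In the side view the wedges are at (260,228) and (275,265), and the tray is at (327,200). Next I'll enlarge the crops to get the lid corners.

Run:
```python
import cv2,numpy as np
a=cv2.imread('pics/a.png');b=cv2.imread('pics/b.png')
A=cv2.resize(a[165:230,185:305],None,fx=5,fy=5,interpolation=cv2.INTER_CUBIC)
B=cv2.resize(b[195:300,220:320],None,fx=5,fy=5,interpolation=cv2.INTER_CUBIC)
C=np.zeros((600,800,3),np.uint8)
A=cv2.resize(a[165:230,185:305],(480,260),interpolation=cv2.INTER_CUBIC)
B=cv2.resize(b[200:300,230:308],(312,400),interpolation=cv2.INTER_CUBIC)
C[:260,:480]=A; C[:400,484:796]=B
C[265:265+320,:480]=cv2.resize(a[230:310,200:320],(480,320),interpolation=cv2.INTER_CUBIC)
cv2.imwrite('pics/c.png',C)
```

```text
(no output)
```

View pics/c.png

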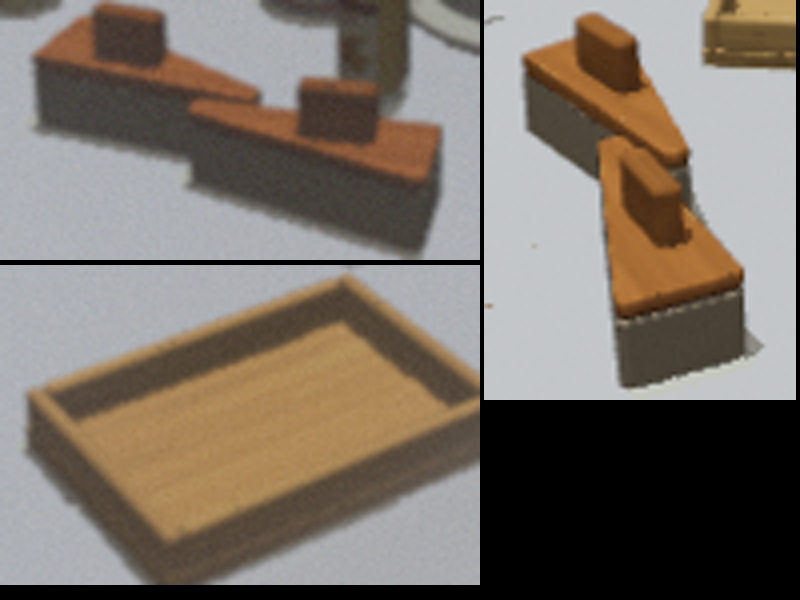

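View pics/w.png

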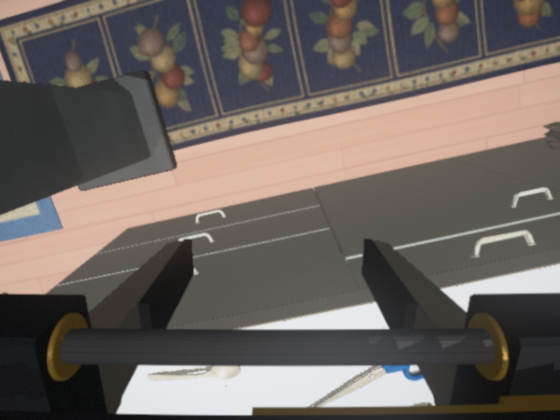

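The crop shows both lids clearly, with the narrow ends adjacent: the left wedge's at crop (258,95) and the right wedge's at (192,103). The wrist view shows only the floor and the counter edge. Now I'll project the corners.

```bash
cat > m.py <<'E'
from h import *
a=cam('scene');b=cam('side')
S=lambda u,v,z:np.round(ray(a,185+u/4,165+v/4,z)[:2]*1e3)
T=lambda u,v,z:np.round(ray(b,230+(u-484)/4,200+v/4,z)[:2]*1e3)
R=lambda u,v,z:np.round(ray(a,200+u/4,230+(v-265)/4,z)[:2]*1e3)
print('W1 handle',S(130,9,.07),T(651,172,.07))
print(' handle ends side',T(630,153,.07),T(669,190,.07),'scene',S(95,9,.07),S(163,12,.07))
print(' broad side',T(618,308,.04),T(742,272,.04),'scene',S(37,59,.04),S(85,18,.042))
print(' narrow',T(602,145,.042),T(622,140,.042),S(258,97,.042))
print('W2 handle',S(339,84,.07),T(607,33,.07))
print(' ends',T(590,17,.07),T(628,50,.07),S(302,84,.07),S(377,86,.07))
print(' broad',T(526,62,.042),S(440,128,.042),S(422,180,.04))
print(' narrow',T(687,155,.042),S(192,104,.042))
print('tray outer top',R(33,395,.028),R(347,276,.028),'bottom',R(170,580,0.0))
print('tray floor',R(165,540,.008),R(80,420,.008),R(342,323,.008),R(447,407,.008))
# outer top corners from both full views by mask
for n,c,box in(('scene',a,(200,230,330,310)),('side',b,(280,180,375,222))):
    h=cv2.cvtColor(c['image'],cv2.COLOR_RGB2HSV); x0,y0,x1,y1=box
    m=np.zeros(h.shape[:2],np.uint8); m[y0:y1,x0:x1]=(h[y0:y1,x0:x1,1]>70)*255
    k=max(cv2.findContours(m,0,2)[0],key=cv2.contourArea)
    hull=cv2.approxPolyDP(cv2.convexHull(k),2.5,True)[:,0]
    print(n,[(p.tolist(),np.round(ray(c,*p,.028)[:2]*1e3).tolist(),np.round(ray(c,*p,0)[:2]*1e3).tolist()) for p in hull])
E
python3 m.py
```

```text
W1 handle [524. 407.] [523. 417.]
 handle ends side [534. 402.] [513. 430.] scene [508. 417.] [536. 395.]
 broad side [526. 473.] [482. 441.] scene [482. 436.] [525. 464.]
 narrow [559. 347.] [551. 342.] [556. 334.]
W2 handle [569. 278.] [567. 291.]
 ends [579. 275.] [554. 307.] [554. 288.] [583. 267.]
 broad [613. 271.] [615. 257.] [580. 222.]
 narrow [520. 352.] [524. 345.]
tray outer top [379. 172.] [539. 176.] bottom [384.  72.]
tray floor [389.  85.] [398. 171.] [532. 170.] [534.  93.]
scene [([324, 261], [541.0, 71.0], [567.0, 100.0]), ([324, 265], [534.0, 62.0], [559.0, 91.0]), ([306, 281], [484.0, 45.0], [506.0, 72.0]), ([247, 309], [373.0, 40.0], [389.0, 67.0]), ([236, 305], [364.0, 56.0], [380.0, 85.0]), ([215, 282], [364.0, 121.0], [379.0, 153.0]), ([207, 262], [378.0, 175.0], [394.0, 210.0]), ([285, 233], [536.0, 177.0], [561.0, 212.0])]
side [([285, 203], [541.0, 176.0], [552.0, 118.0]), ([293, 183], [541.0, 71.0], [551.0, 7.0]), ([365, 186], [380.0, 70.0], [381.0, 5.0]), ([363, 219], [379.0, 230.0], [380.0, 175.0]), ([285, 215], [532.0, 231.0], [542.0, 176.0])]
```

Run:
```python
from h import *
a=cam('scene');b=cam('side')
for n,c,u,v in(('towel',a,318,165),('towel',b,118,270),('towel R edge',b,160,270),('towel front rim',a,290,170),('jar',a,278,186),('jar',b,204,258),('can',a,405,212),('crock',a,447,247),('crock left rim',a,415,232),('knife/white thing',a,345,215),('dish c',a,390,280),('lemon',a,354,312)):
    print(n,np.round(ray(c,u,v,0)*1e3)[:2])
# jar top heights by ray over known xy
for z in(.06,.08,.1,.12): print(z,np.round(ray(a,278,143,z)*1e3)[:2],np.round(ray(b,203,208,z)*1e3)[:2])
```

```text
towel [805. 421.]
towel [802. 426.]
towel R edge [726. 416.]
towel front rim [730. 435.]
jar [659. 381.]
jar [661. 366.]
can [815. 143.]
crock [784.  11.]
crock left rim [774.  78.]
knife/white thing [702. 201.]
dish c [626.  -2.]
lemon [522. -28.]
0.06 [718. 469.] [683. 283.]
0.08 [690. 429.] [668. 322.]
0.1 [663. 389.] [654. 362.]
0.12 [636. 349.] [640. 402.]
```

Call:
servo_tool(
  steps=[
    [60, 0.035, -0.013, 0, 0, 0, -4],
    [60, 0.07, -0.026, 0, 0, 0, -9],
    [60, 0.11, -0.04, 0, 0, 0, -14],
    [60, 0.15, -0.055, 0, 0, 0, -18],
    [60, 0.19, -0.07, 0, 0, 0, -22],
    [60, 0.23, -0.085, 0, 0, 0, -26],
    [60, 0.27, -0.1, 0, 0, 0, -30],
    [60, 0.31, -0.115, 0, 0, 0, -34],
    [60, 0.35, -0.13, 0, 0, 0, -38],
    [60, 0.385, -0.145, 0, 0, 0, -42],
  ],
)

```text
clock: 1.18
tcp_pos: [0.5107, 0.4161, 0.2145]
tcp_rot: [[-0.574, 0.819, 0.0], [0.819, 0.574, 0.0], [0.0, 0.0, -1.0]]
contact_force: [-0.1, 0.8, 0.4]
finger_gap: 0.055
grip_force: 0.0
```

Call:
servo_tool(
  steps=[
    [60, 0.01, -0.004, 0, 0, 0, 0],
    [60, 0.01, -0.004, 0, 0, 0, 0],
    [60, 0.01, -0.004, 0, 0, 0, 0],
    [60, 0.01, -0.004, 0, 0, 0, 0],
    [60, 0.01, -0.004, 0, 0, 0, 0],
    [60, 0.01, -0.004, 0, 0, 0, 0],
    [60, 0.01, -0.004, 0, 0, 0, 0],
    [60, 0.01, -0.004, 0, 0, 0, 0],
    [60, 0.01, -0.004, 0, 0, 0, 0],
    [60, 0.01, -0.004, 0, 0, 0, 0],
  ],
)

```text
clock: 2.02
tcp_pos: [0.5187, 0.4132, 0.2146]
tcp_rot: [[-0.577, 0.817, 0.0], [0.817, 0.577, 0.0], [0.0, 0.0, -1.0]]
contact_force: [-0.2, 0.2, 0.7]
finger_gap: 0.0554
grip_force: 0.0
```

Run:
```python
from h import *
c=cam('wrist','w1.png');o=readout.get_obs();print(o['clock'],o['tcp_pos'],o['tcp_rot'][0][1],o['tcp_rot'][1][1])
```

```text
2.0667 [0.51879508 0.41317852 0.21461874] 0.816707352929151 0.577052076049965
```

View pics/w1.png

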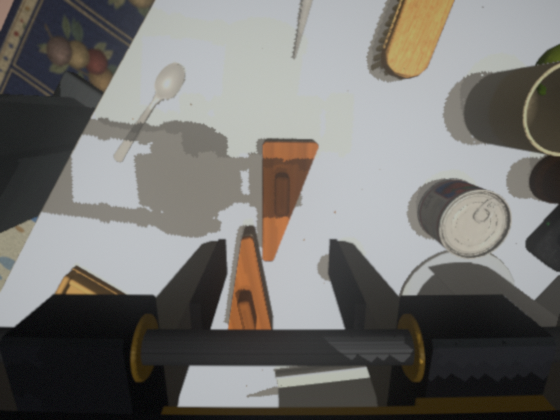

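Wrist view: W1's lid spans broad corners (263,140) and (318,143) to the narrow end at (268,260), with its handle around (282,190). I'll measure these corners, and get W2 and the tray from later views.

Run:
```python
from h import *
c=cam('wrist')
h=cv2.cvtColor(c['image'],cv2.COLOR_RGB2HSV)
m=((h[...,1]>150)&((h[...,0]<14)|(h[...,0]>170))&(h[...,2]>60)).astype(np.uint8)*255
m[:125]=0;m[320:]=0;m[:,:225]=0;m[:,330:]=0
m=cv2.morphologyEx(m,cv2.MORPH_CLOSE,np.ones((5,5),np.uint8))
for k in cv2.findContours(m,0,2)[0]:
    if cv2.contourArea(k)<500: continue
    print(cv2.contourArea(k))
    for p in cv2.approxPolyDP(cv2.convexHull(k),3,True)[:,0]: print(p,np.round(ray(c,*p,.042)[:2]*1e3,1))
for p in((282,173),(282,208)): print('h',np.round(ray(c,*p,.07)[:2]*1e3,1))
```

```text
1839.5
[250 238] [527.2 350.4]
[268 319] [599.6 279.7]
[230 319] [563.9 254.4]
[242 241] [522.1 342.6]
607.0
[285 217] [544.1 391.1]
[272 256] [558.3 346.9]
[266 259] [555.  340.2]
[264 218] [526.7 377.5]
h [511.2 431.2]
h [530.8 403.7]
```

Call:
servo_tool(
  steps=[
    [50, 0.002, 0.001, -0.03, 0, 0, 0],
    [50, 0.004, 0.002, -0.06, 0, 0, 0],
    [50, 0.004, 0.002, -0.09, 0, 0, 0],
    [50, 0.004, 0.002, -0.12, 0, 0, 0],
    [50, 0.004, 0.002, -0.145, 0, 0, 0],
    [50, 0.004, 0.002, -0.16, 0, 0, 0],
    [50, 0.004, 0.002, -0.168, 0, 0, 0],
    [50, 0.004, 0.002, -0.168, 0, 0, 0],
    [50, 0.004, 0.002, -0.168, 0, 0, 0],
    [50, 0.004, 0.002, -0.168, 0, 0, 0],
  ],
)

```text
clock: 2.95
tcp_pos: [0.5244, 0.4159, 0.0489]
tcp_rot: [[-0.577, 0.817, 0.003], [0.817, 0.577, 0.002], [-0.0, 0.004, -1.0]]
contact_force: [-0.1, -0.5, 0.4]
finger_gap: 0.0458
grip_force: 0.0
```

Call:
servo_tool(
  steps=[
    [0, 0, 0, 0, 0, 0, 0],
    [0, 0, 0, 0, 0, 0, 0],
    [0, 0, 0, 0, 0, 0, 0],
    [0, 0, 0, 0, 0, 0, 0],
    [0, 0, 0, 0, 0, 0, 0],
    [0, 0, 0, 0, 0, 0, 0],
    [0, 0, 0, 0, 0, 0, 0],
    [0, 0, 0, 0, 0, 0, 0],
    [0, 0, 0, 0, 0, 0, 0],
    [0, 0, 0, 0, 0, 0, 0],
  ],
  newtons=30,
)

```text
clock: 3.78
tcp_pos: [0.5229, 0.4151, 0.0468]
tcp_rot: [[-0.577, 0.817, 0.0], [0.817, 0.577, -0.0], [-0.0, -0.0, -1.0]]
contact_force: [-1.5, 0.1, 2.2]
finger_gap: 0.0141
grip_force: 30.0
```

Call:
servo_tool(
  steps=[
    [0, 0, 0, 0.01, 0, 0, 0],
    [0, 0, 0, 0.025, 0, 0, 0],
    [0, 0, 0, 0.04, 0, 0, 0],
    [0, 0, 0, 0.055, 0, 0, 0],
    [0, 0, 0, 0.07, 0, 0, 0],
    [0, 0, 0, 0.085, 0, 0, 0],
    [0, 0, 0, 0.1, 0, 0, 0],
    [0, 0, 0, 0.11, 0, 0, 0],
    [0, 0, 0, 0.11, 0, 0, 0],
    [0, 0, 0, 0.11, 0, 0, 0],
  ],
)

```text
clock: 4.62
tcp_pos: [0.5232, 0.4153, 0.1573]
tcp_rot: [[-0.577, 0.817, 0.001], [0.817, 0.577, 0.001], [-0.0, 0.001, -1.0]]
contact_force: [0.5, 0.5, -3.3]
finger_gap: 0.0136
grip_force: 30.0
```

Call:
servo_tool(
  steps=[
    [0, -0.008, -0.02, 0, 0, 0, 5],
    [0, -0.016, -0.04, 0, 0, 0, 10],
    [0, -0.024, -0.065, 0, 0, 0, 15],
    [0, -0.032, -0.09, 0, 0, 0, 20],
    [0, -0.04, -0.115, 0, 0, 0, 25],
    [0, -0.048, -0.14, 0, 0, 0, 30],
    [0, -0.055, -0.165, 0, 0, 0, 35],
    [0, -0.06, -0.19, 0, 0, 0, 40],
    [0, -0.065, -0.21, 0, 0, 0, 45],
    [0, -0.07, -0.225, 0, 0, 0, 50],
  ],
)

```text
clock: 5.45
tcp_pos: [0.4515, 0.1883, 0.1553]
tcp_rot: [[-0.997, 0.08, -0.003], [0.08, 0.997, -0.001], [0.002, -0.001, -1.0]]
contact_force: [1.2, -0.7, -4.1]
finger_gap: 0.0134
grip_force: 30.0
```

Call:
servo_tool(
  steps=[
    [0, -0.003, -0.015, 0, 0, 0, 2],
    [0, -0.005, -0.03, 0, 0, 0, 4],
    [0, -0.008, -0.045, 0, 0, 0, 5],
    [0, -0.008, -0.06, 0, 0, 0, 5],
    [0, -0.008, -0.075, 0, 0, 0, 5],
    [0, -0.008, -0.085, 0, 0, 0, 5],
    [0, -0.008, -0.092, 0, 0, 0, 5],
    [0, -0.008, -0.094, 0, 0, 0, 5],
    [0, -0.008, -0.094, 0, 0, 0, 5],
    [0, -0.008, -0.094, 0, 0, 0, 5],
  ],
)

```text
clock: 6.28
tcp_pos: [0.4448, 0.0965, 0.1564]
tcp_rot: [[-1.0, -0.004, -0.0], [-0.004, 1.0, 0.0], [0.0, 0.0, -1.0]]
contact_force: [-0.3, 0.8, -3.3]
finger_gap: 0.014
grip_force: 30.0
```

Run:
```python
from h import *
c=cam('wrist','w2.png');d=cam('scene');e=cam('side');o=readout.get_obs();print(o['clock'],o['tcp_pos'],o['tcp_rot'][0][1],o['finger_gap'],o['grip_force'])
C=np.zeros((600,800,3),np.uint8);C[:420,:560]=c['image'][:,:,::-1]
C[420:600,:350]=cv2.resize(d['image'][190:325,180:442,::-1],(350,180))
C[420:600,400:760]=cv2.resize(e['image'][130:250,200:440,::-1],(360,180))
cv2.imwrite('pics/w2c.png',C)
```

```text
6.4333 [0.44485066 0.09662636 0.15655988] -0.004875671713622757 0.013790429682000676 29.98989164829254
```

View pics/w2c.png

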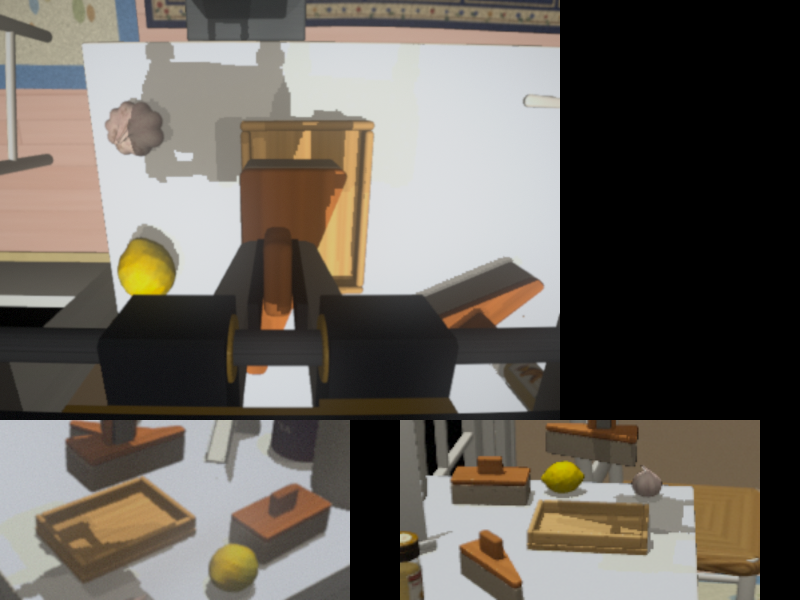

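Wrist view: W1 hangs level over the tray. The tray's top outer corners are at (241,121), (374,123) and (361,290).

Run:
```python
from h import *
c=cam('wrist')
for p in((241,122),(374,123),(361,291)): print('tray',np.round(ray(c,*p,.028)[:2]*1e3,1))
for p in((242,169),(346,171)): print('lid broad',np.round(ray(c,*p,.152)[:2]*1e3,1))
```

```text
tray [379.   65.5]
tray [379.3 178.6]
tray [539.  178.7]
lid broad [398.2  78.1]
lid broad [399.  131.5]
```

Call:
servo_tool(
  steps=[
    [0, -0.002, 0, -0.02, 0, 0, 0],
    [0, -0.002, 0, -0.04, 0, 0, 0],
    [0, -0.002, 0, -0.06, 0, 0, 0],
    [0, -0.002, 0, -0.075, 0, 0, 0],
    [0, -0.002, 0, -0.085, 0, 0, 0],
    [0, -0.002, 0, -0.092, 0, 0, 0],
    [0, -0.002, 0, -0.096, 0, 0, 0],
    [0, -0.002, 0, -0.099, 0, 0, 0],
    [0, -0.002, 0, -0.101, 0, 0, 0],
    [0, -0.002, 0, -0.101, 0, 0, 0],
  ],
)

```text
clock: 7.32
tcp_pos: [0.4433, 0.0961, 0.0559]
tcp_rot: [[-1.0, -0.004, 0.001], [-0.004, 1.0, -0.0], [-0.001, -0.0, -1.0]]
contact_force: [-0.1, -0.7, -4.3]
finger_gap: 0.0137
grip_force: 30.0
```

Call:
servo_tool(
  steps=[
    [0, 0, 0, -0.001, 0, 0, 0],
    [0, 0, 0, -0.001, 0, 0, 0],
    [0, 0, 0, -0.001, 0, 0, 0],
    [0, 0, 0, -0.001, 0, 0, 0],
    [0, 0, 0, -0.001, 0, 0, 0],
    [0, 0, 0, -0.001, 0, 0, 0],
    [0, 0, 0, -0.001, 0, 0, 0],
    [0, 0, 0, -0.001, 0, 0, 0],
    [0, 0, 0, -0.001, 0, 0, 0],
    [0, 0, 0, -0.001, 0, 0, 0],
  ],
)

```text
clock: 8.15
tcp_pos: [0.443, 0.0961, 0.0548]
tcp_rot: [[-1.0, -0.004, 0.0], [-0.004, 1.0, -0.0], [-0.0, -0.0, -1.0]]
contact_force: [-0.2, 0.3, -1.5]
finger_gap: 0.0138
grip_force: 30.0
```

Call:
servo_tool(
  steps=[
    [0, 0, 0, -0.001, 0, 0, 0],
    [0, 0, 0, -0.001, 0, 0, 0],
    [0, 0, 0, -0.001, 0, 0, 0],
    [40, 0, 0, -0.001, 0, 0, 0],
    [40, 0, 0, -0.001, 0, 0, 0],
    [40, 0, 0, -0.001, 0, 0, 0],
    [40, 0, 0, -0.001, 0, 0, 0],
    [40, 0, 0, -0.001, 0, 0, 0],
    [40, 0, 0, 0.005, 0, 0, 0],
    [40, 0, 0, 0.02, 0, 0, 0],
  ],
)

```text
clock: 8.98
tcp_pos: [0.4411, 0.0962, 0.0733]
tcp_rot: [[-1.0, -0.004, -0.004], [-0.004, 1.0, 0.0], [0.004, 0.0, -1.0]]
contact_force: [-0.3, 0.7, -0.2]
finger_gap: 0.0369
grip_force: 0.0
```

Call:
servo_tool(
  steps=[
    [40, 0, 0, 0.03, 0, 0, 0],
    [40, 0, 0, 0.06, 0, 0, 0],
    [40, 0, 0.01, 0.09, 0, 0, -3],
    [40, 0.005, 0.03, 0.11, 0, 0, -9],
    [40, 0.02, 0.06, 0.12, 0, 0, -15],
    [40, 0.035, 0.085, 0.12, 0, 0, -21],
    [40, 0.05, 0.11, 0.12, 0, 0, -27],
    [40, 0.07, 0.13, 0.12, 0, 0, -33],
    [40, 0.085, 0.15, 0.12, 0, 0, -39],
    [40, 0.1, 0.165, 0.12, 0, 0, -45],
  ],
)

```text
clock: 9.82
tcp_pos: [0.5434, 0.2629, 0.1949]
tcp_rot: [[-0.707, 0.707, 0.0], [0.707, 0.707, 0.0], [0.0, 0.0, -1.0]]
contact_force: [0.2, 0.2, 0.6]
finger_gap: 0.0366
grip_force: 0.0
```

Call:
servo_tool(
  steps=[
    [50, 0.015, 0.012, 0, 0, 0, 0],
    [50, 0.027, 0.02, 0, 0, 0, 0],
    [50, 0.027, 0.02, 0, 0, 0, 0],
    [50, 0.027, 0.02, 0, 0, 0, 0],
    [50, 0.027, 0.02, 0, 0, 0, 0],
    [50, 0.027, 0.02, 0, 0, 0, 0],
    [50, 0.027, 0.02, 0, 0, 0, 0],
    [50, 0.027, 0.02, 0, 0, 0, 0],
    [50, 0.027, 0.02, 0, 0, 0, 0],
    [50, 0.027, 0.02, 0, 0, 0, 0],
  ],
)

```text
clock: 10.65
tcp_pos: [0.5698, 0.281, 0.1948]
tcp_rot: [[-0.71, 0.704, 0.0], [0.704, 0.71, 0.0], [-0.0, 0.0, -1.0]]
contact_force: [-0.1, 0.8, 0.3]
finger_gap: 0.0453
grip_force: 0.0
```

Run:
```python
from h import *
c=cam('wrist','w3.png');d=cam('scene');e=cam('side');o=readout.get_obs();print(o['clock'],o['tcp_pos'],o['tcp_rot'][0][1],o['tcp_rot'][1][1],o['finger_gap'])
C=np.zeros((600,800,3),np.uint8);C[:420,:560]=c['image'][:,:,::-1]
C[420:600,:350]=cv2.resize(d['image'][190:325,180:442,::-1],(350,180))
C[420:600,400:760]=cv2.resize(e['image'][130:250,200:440,::-1],(360,180))
cv2.imwrite('pics/w3c.png',C)
```

```text
10.8 [0.56986153 0.28105149 0.19462647] 0.7042392479439824 0.7099627321490313 0.04605883085601976
```

View pics/w3c.png

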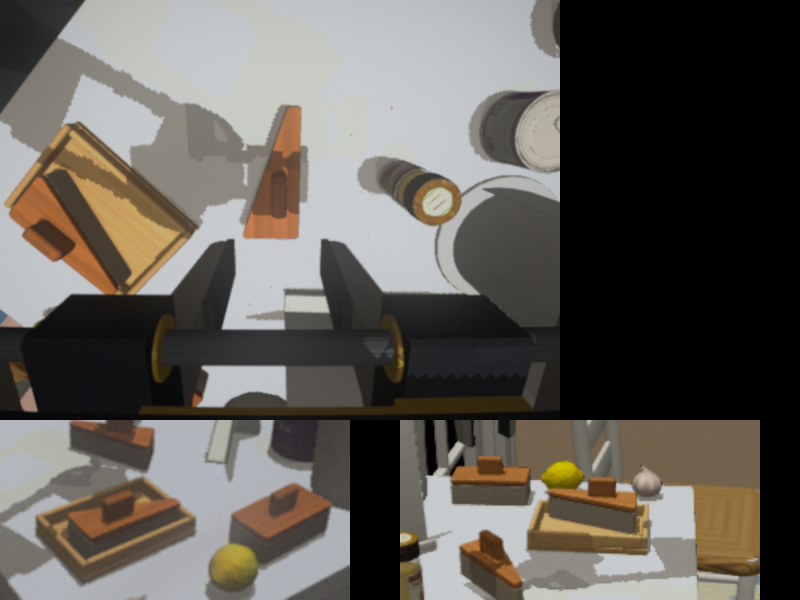

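W1 sits flat along the tray's near long wall. W2's handle runs from (280,173) to (279,213), its broad corners are at (244,238) and (298,239), and its narrow end is at (295,106).

Run:
```python
from h import *
c=cam('wrist')
for p,z in(((280,173),.07),((279,213),.07),((244,238),.042),((298,239),.042),((300,106),.042),((289,106),.042)): print(p,np.round(ray(c,*p,z)[:2]*1e3,1))
```

```text
(280, 173) [555.3 298.7]
(279, 213) [580.5 272.5]
(244, 238) [580.5 223.1]
(298, 239) [619.5 260.8]
(300, 106) [528.1 351.4]
(289, 106) [521.1 344.3]
```

Call:
servo_tool(
  steps=[
    [50, 0, 0.002, -0.03, 0, 0, 0],
    [50, 0, 0.002, -0.06, 0, 0, 0],
    [50, 0, 0.002, -0.09, 0, 0, 0],
    [50, 0, 0.002, -0.115, 0, 0, 0],
    [50, 0, 0.002, -0.13, 0, 0, 0],
    [50, 0, 0.002, -0.14, 0, 0, 0],
    [50, 0, 0.002, -0.148, 0, 0, 0],
    [50, 0, 0.002, -0.148, 0, 0, 0],
    [50, 0, 0.002, -0.148, 0, 0, 0],
    [50, 0, 0.002, -0.148, 0, 0, 0],
  ],
)

```text
clock: 11.68
tcp_pos: [0.571, 0.2834, 0.0482]
tcp_rot: [[-0.71, 0.704, 0.003], [0.704, 0.71, 0.001], [-0.001, 0.002, -1.0]]
contact_force: [0.1, -0.7, 0.2]
finger_gap: 0.046
grip_force: 0.0
```

Call:
servo_tool(
  steps=[
    [0, 0, 0, 0, 0, 0, 0],
    [0, 0, 0, 0, 0, 0, 0],
    [0, 0, 0, 0, 0, 0, 0],
    [0, 0, 0, 0, 0, 0, 0],
    [0, 0, 0, 0, 0, 0, 0],
    [0, 0, 0, 0, 0, 0, 0],
    [0, 0, 0, 0, 0, 0, 0],
    [0, 0, 0, 0, 0, 0, 0],
    [0, 0, 0, 0, 0, 0, 0],
    [0, 0, 0, 0, 0, 0, 0],
  ],
  newtons=30,
)

```text
clock: 12.52
tcp_pos: [0.5699, 0.2831, 0.0467]
tcp_rot: [[-0.71, 0.704, 0.0], [0.704, 0.71, -0.0], [-0.0, 0.0, -1.0]]
contact_force: [-1.7, 0.0, 1.4]
finger_gap: 0.0136
grip_force: 30.0
```

Call:
servo_tool(
  steps=[
    [0, 0, 0, 0.01, 0, 0, 0],
    [0, 0, 0, 0.025, 0, 0, 0],
    [0, 0, 0, 0.04, 0, 0, 0],
    [0, 0, 0, 0.055, 0, 0, 0],
    [0, 0, 0, 0.07, 0, 0, 0],
    [0, 0, 0, 0.085, 0, 0, 0],
    [0, 0, 0, 0.1, 0, 0, 0],
    [0, 0, 0, 0.11, 0, 0, 0],
    [0, 0, 0, 0.11, 0, 0, 0],
    [0, 0, 0, 0.11, 0, 0, 0],
  ],
)

```text
clock: 13.35
tcp_pos: [0.5699, 0.2831, 0.1567]
tcp_rot: [[-0.71, 0.704, 0.0], [0.704, 0.71, 0.0], [-0.0, 0.0, -1.0]]
contact_force: [-0.2, -0.2, -4.3]
finger_gap: 0.0139
grip_force: 30.0
```

Call:
servo_tool(
  steps=[
    [0, -0.01, -0.013, 0, 0, 0, 4],
    [0, -0.02, -0.027, 0, 0, 0, 9],
    [0, -0.03, -0.042, 0, 0, 0, 14],
    [0, -0.042, -0.058, 0, 0, 0, 19],
    [0, -0.054, -0.075, 0, 0, 0, 25],
    [0, -0.066, -0.092, 0, 0, 0, 31],
    [0, -0.077, -0.108, 0, 0, 0, 36],
    [0, -0.086, -0.12, 0, 0, 0, 40],
    [0, -0.092, -0.129, 0, 0, 0, 43],
    [0, -0.096, -0.134, 0, 0, 0, 45],
  ],
)

```text
clock: 14.18
tcp_pos: [0.4721, 0.1481, 0.155]
tcp_rot: [[-1.0, -0.006, -0.003], [-0.006, 1.0, -0.001], [0.003, -0.0, -1.0]]
contact_force: [0.7, 0.2, -4.0]
finger_gap: 0.0133
grip_force: 30.0
```

Call:
servo_tool(
  steps=[
    [0, 0, 0, 0, 0, 0, 0],
    [0, 0, 0, 0, 0, 0, 0],
    [0, 0, 0, 0, 0, 0, 0],
    [0, 0, 0, -0.01, 0, 0, 0],
    [0, 0, 0, -0.02, 0, 0, 0],
    [0, 0, 0, -0.03, 0, 0, 0],
    [0, 0, 0, -0.04, 0, 0, 0],
    [0, 0, 0, -0.04, 0, 0, 0],
    [0, 0, 0, -0.04, 0, 0, 0],
    [0, 0, 0, -0.04, 0, 0, 0],
  ],
)

```text
clock: 15.02
tcp_pos: [0.4741, 0.1491, 0.1167]
tcp_rot: [[-1.0, -0.004, 0.0], [-0.004, 1.0, 0.0], [-0.0, 0.0, -1.0]]
contact_force: [0.5, 0.6, -2.8]
finger_gap: 0.0141
grip_force: 30.0
```

Run:
```python
from h import *
c=cam('wrist','w4.png');d=cam('scene');e=cam('side');o=readout.get_obs();print(o['clock'],o['tcp_pos'],o['tcp_rot'][0][1],o['tcp_rot'][1][1],o['finger_gap'])
C=np.zeros((600,800,3),np.uint8);C[:420,:560]=c['image'][:,:,::-1]
C[420:600,:350]=cv2.resize(d['image'][190:325,180:442,::-1],(350,180))
C[420:600,400:760]=cv2.resize(e['image'][130:250,200:440,::-1],(360,180))
cv2.imwrite('pics/w4c.png',C)
```

```text
15.1667 [0.47448347 0.14913454 0.11728813] -0.004079364871275828 0.9999916777223712 0.013562201537820605
```

View pics/w4c.png

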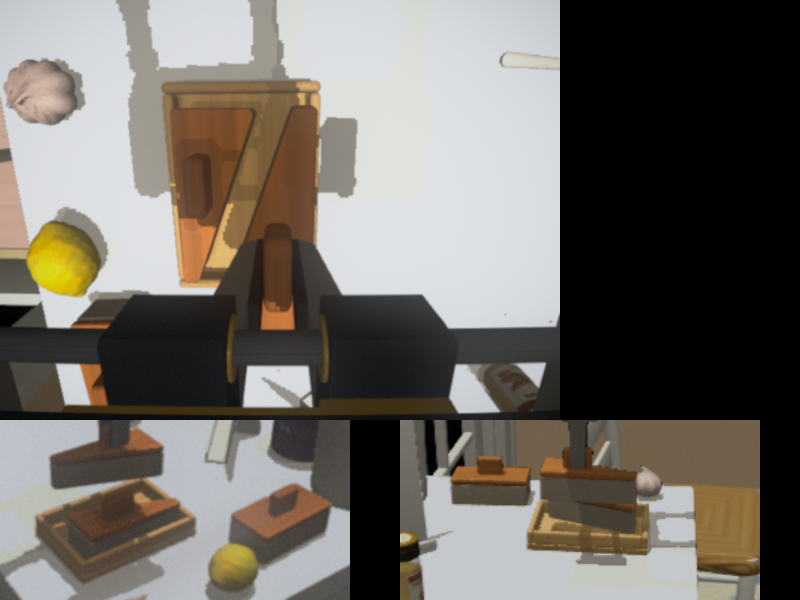

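W2 hangs over the tray with its straight side near image column 316 and its narrow end around (303,108). W1 lies at the other wall, with its broad corners at (170,108) and (254,110). I'll check the clearances.

Run:
```python
from h import *
c=cam('wrist')
for n,p,z in(('tray',(163,84),.028),('tray',(319,84),.028),('W1',(170,108),.05),('W1',(254,110),.05),('W2nar',(294,107),.112),('W2nar',(316,109),.112),('W2 side',(317,225),.112)): print(n,np.round(ray(c,*p,z)[:2]*1e3,1))
```

```text
tray [380.7  66.5]
tray [380.6 178.6]
W1 [397.4  77. ]
W1 [398.7 133.1]
W2nar [397.1 156.8]
W2nar [398.  167.7]
W2 side [458.3 170.2]
```

Call:
servo_tool(
  steps=[
    [0, -0.003, -0.004, 0, 0, 0, 0],
    [0, -0.003, -0.004, -0.012, 0, 0, 0],
    [0, -0.003, -0.004, -0.025, 0, 0, 0],
    [0, -0.003, -0.004, -0.037, 0, 0, 0],
    [0, -0.003, -0.004, -0.047, 0, 0, 0],
    [0, -0.003, -0.004, -0.053, 0, 0, 0],
    [0, -0.003, -0.004, -0.057, 0, 0, 0],
    [0, -0.003, -0.004, -0.06, 0, 0, 0],
    [0, -0.003, -0.004, -0.062, 0, 0, 0],
    [0, -0.003, -0.004, -0.062, 0, 0, 0],
  ],
)

```text
clock: 16.05
tcp_pos: [0.4714, 0.1451, 0.055]
tcp_rot: [[-1.0, -0.004, 0.001], [-0.004, 1.0, -0.0], [-0.001, -0.0, -1.0]]
contact_force: [-0.2, 0.5, -3.2]
finger_gap: 0.0139
grip_force: 30.0
```

Call:
servo_tool(
  steps=[
    [0, 0, 0, -0.001, 0, 0, 0],
    [0, 0, 0, -0.001, 0, 0, 0],
    [0, 0, 0, -0.001, 0, 0, 0],
    [0, 0, 0, -0.001, 0, 0, 0],
    [0, 0, 0, -0.001, 0, 0, 0],
    [0, 0, 0, -0.001, 0, 0, 0],
    [0, 0, 0, -0.001, 0, 0, 0],
    [0, 0, 0, -0.001, 0, 0, 0],
    [0, 0, 0, -0.001, 0, 0, 0],
    [0, 0, 0, -0.001, 0, 0, 0],
  ],
)

```text
clock: 16.88
tcp_pos: [0.4716, 0.1451, 0.0547]
tcp_rot: [[-1.0, -0.004, 0.001], [-0.004, 1.0, -0.0], [-0.001, -0.0, -1.0]]
contact_force: [-3.3, -0.4, 6.3]
finger_gap: 0.0137
grip_force: 30.0
```

On the floor now, with an upward contact of 6 N. I'll release it and retreat.

Call:
servo_tool(
  steps=[
    [40, 0, 0, 0, 0, 0, 0],
    [40, 0, 0, 0, 0, 0, 0],
    [40, 0, 0, 0, 0, 0, 0],
    [40, 0, 0, 0, 0, 0, 0],
    [40, 0, 0, 0, 0, 0, 0],
    [40, 0, 0, 0.01, 0, 0, 0],
    [40, 0, 0, 0.03, 0, 0, 0],
    [40, 0, 0, 0.06, 0, 0, 0],
    [40, 0, 0, 0.09, 0, 0, 0],
    [40, 0, 0, 0.12, 0, 0, 0],
  ],
)

```text
clock: 17.72
tcp_pos: [0.4706, 0.1451, 0.1755]
tcp_rot: [[-1.0, -0.004, 0.0], [-0.004, 1.0, 0.0], [-0.0, 0.0, -1.0]]
contact_force: [1.2, -0.7, -0.4]
finger_gap: 0.037
grip_force: 0.0
```

Call:
servo_tool(
  steps=[
    [40, 0, 0, 0.03, 0, 0, 0],
    [40, 0.03, 0, 0.05, 0, 0, 0],
    [40, 0.06, 0, 0.05, 0, 0, 0],
    [40, 0.08, 0, 0.05, 0, 0, 0],
    [40, 0.08, 0, 0.05, 0, 0, 0],
    [40, 0.08, 0, 0.05, 0, 0, 0],
    [40, 0.08, 0, 0.05, 0, 0, 0],
    [40, 0.08, 0, 0.05, 0, 0, 0],
    [40, 0.08, 0, 0.05, 0, 0, 0],
    [40, 0.08, 0, 0.05, 0, 0, 0],
  ],
)

```text
clock: 18.55
tcp_pos: [0.5503, 0.1452, 0.2237]
tcp_rot: [[-1.0, -0.004, -0.0], [-0.004, 1.0, 0.0], [0.0, 0.0, -1.0]]
contact_force: [0.9, 1.0, 0.0]
finger_gap: 0.0368
grip_force: 0.0
```

Run:
```python
from h import *
c=cam('wrist');d=cam('scene');e=cam('side')
C=np.zeros((600,800,3),np.uint8);C[:420,:560]=c['image'][:,:,::-1]
C[420:600,:350]=cv2.resize(d['image'][190:325,180:442,::-1],(350,180))
C[420:600,400:760]=cv2.resize(e['image'][130:250,200:440,::-1],(360,180))
cv2.imwrite('pics/w5c.png',C)
```

```text
(no output)
```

View pics/w5c.png

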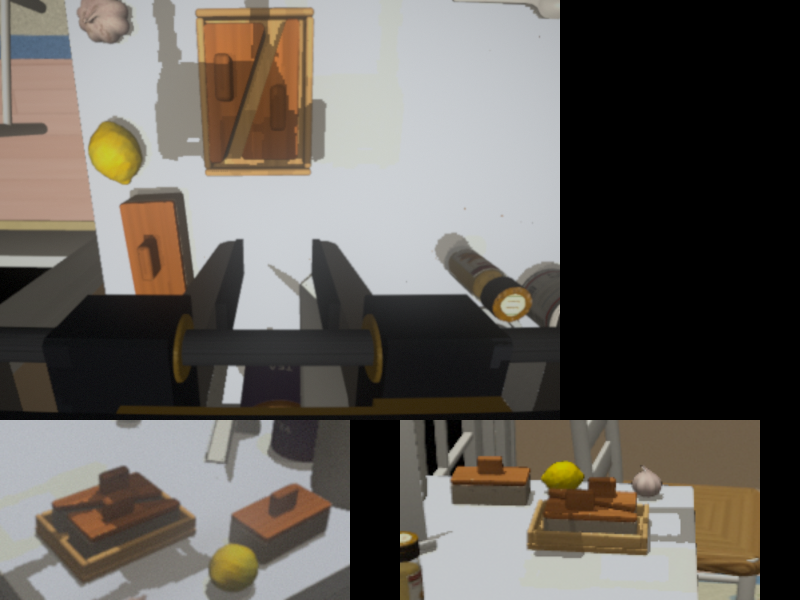

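The wrist view shows both wedges flat in the tray, head to tail (handles at (223,77) and (278,107)). The dish hasn't moved and the gripper is clear.

```bash
python3 -c "
from h import *
print(ticket.job_done())"
```

```text
the job is handed in; nothing more can be done
None
```

Both wedge boxes are in the tray, flat and head to tail with their sloping sides facing. The butter dish was left untouched, and I handed the job in after about 19 s on the robot's clock; no verdict came back.

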